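Lower the inspection stands in order

ROBOT

A 6-joint arm with a two-finger parallel gripper is mounted at the origin on a cart in front of the work surface, level with it; the furniture and walls round the work are solid. World frame = base frame: x ahead of the robot, y to its left, z up, the work surface at z = 0. Lengths are in m, angles in degrees, forces in N, time in s.
With the tool pointing down it reaches from about 0.4 to 0.825 m from the base axis. Payload 7 kg.
Tool frame: the origin (TCP) lies on the centre line of the jaws, within the pads' length; the fingertips stand r.tip_reach ahead of it and the grasp point (between the pads) is the TCP (r.tip_reach is the distance from the TCP to the fingertips, in m); z points along the fingers, y is the line along which they close (so a half turn about z gives the same grasp; the last joint's range is limited). The gripper opens to 88 mm and grips with 3 to 60 N. Pads are 19 mm wide; open, the fingers measure 130 mm over their backs; the gripper's body (78 mm by 193 mm) begins 47 mm behind the grasp point.
Start: joints at [92.252, 20.546, 0.682, 0, -70.136, -16.507], TCP at [0.166, 0.654, 0.246] pointing down, gripper open.
Joint ranges: [-176.03, 176.03], [-82.01, 121.73], [-58.28, 71.71], [-173.87, 95.51], [-174.79, -0.11], [-173.66, 173.66]. Speed limits (degrees/s): [136.94, 136.94, 172.46, 180, 180, 180].

INTERFACE

Orientations are given as [roll, pitch, yaw] about the fixed x, y, z axes, in that order (R = Rz(yaw) Ry(pitch) Rx(roll)).
In Python, from plant import sensors, cams, r gives the robot as it stands.
- The arm moves only by the tool drive_tool, never from a script. Its argument "rows" is a list of rows, each an object of numbers: "fingers": the gripper's target within -1 to 1 (fully open at 1, half-way at 0, shut at -1); "x", "y", "z": the shift along the tool's x, y, z in m; "spin": the turn about the tool's z in rad. A call has 1 to 10 rows; each row is the pose to reach, as a shift and turn from the pose commanded when the call began, along the tool's axes at that moment; what a row does not reach only later rows make up. A row lasts 1/8 s, in which the tool goes at most 62.5 mm and 10.7 degrees, less where a joint would pass 70% of its speed; a pose out of reach is approached as far as the arm can. A call with a gripper value outside its range is refused whole. The fingers move at their own pace and stop on an object; "newtons" is the grip in N (left out, the last holds). Time passes only in rows, so rows that repeat a pose let the fingers close. It gives the time, the measured TCP pose, the force, the opening and the grip force at its end, in the units of the state.
- sensors.get_state(): the state, without advancing time (a new reading comes with each control period).
- cams.capture(name): name is "scene" or "top" or "wrist"; returns a dict with "pixels" (480x640x3 uint8, red, green, blue), "intrinsics" (3x3 intrinsics, pixels), "eye" and "orientation" of the camera in the world; the wrist camera has in their place "T_tool_cam" (4x4, takes a point from camera to tool coordinates, whose origin is the TCP and whose axes are the flange's). Camera axes: x right, y up, looking along -z (the intrinsics and any distortion apply to the point x, -y, -z); pixel columns grow to the right and rows downward; lengths in m; the calibration is good to about 2 mm. A picture is of the moment at which its call begins: read the wrist's pose just before it. There is no depth.
- r.close_job(): hands the job in; it is judged then, once.
The state is a dict: "time_s": time; "joints": joint angles; "qd": joint speeds; "joint_torque": joint torques, N m; "tcp_pos": TCP position; "eef_rot": TCP orientation; "contact_force": force on the tool from outside, world axes, zero at the start; "moment": the same for the moment, N m; "gripper_width": finger opening in m; "gripper_force": force on a finger pad.
Only numpy, scipy, OpenCV 4.12 (cv2) and the standard library are available. Lean on these libraries where they do the work, as an engineer would, in place of code of your own. Each camera call takes 0.05 s, during which the arm holds its last target. There are 200 camera calls.

TASK

Three round metal inspection stands on the bench were left with their plunger caps raised. Using the fingertips only, lightly press each cap all the way down, one after the other: the widest cap first, then the medium one, then the narrowest. Do not lift, tip or shove the stands, and leave everything else on the bench where it is.

Things in the scene. Friction and masses are not known exactly. Their poses are not given: they have to be found in the camera images.
- wide_stand: loose round metal inspection stand, 0.35 to 0.65 kg, foot 60 mm across, body 51 mm across and 30 mm tall, carrying the wide cap on a thin stem; all three stands have the same body and differ only in the cap. Origin: centre of its underside, z up. A dark friction screw sticks out 6 mm from its side
- wide_cap_top (a point): centre of the top of the wide cap, a level steel disc 42 mm across, 6 mm thick, that goes down with its stem. Raised: 59 mm above the bench; fully down: 46 mm, and still 10 mm clear of the stand's body. Under the cap is a rubber sleeve: pressed on past the stem's stop the cap yields 1.5 N per mm from 3.75 N, up to 8 mm, and returns on release
- wide_stem (a joint): how far the stem with the wide cap has been pressed down, m: 0 fully raised, 0.013 fully down; starts between 0 and 0.003. Only friction of about 3 N resists and the cap stays wherever it is left. Pressing the cap to 43-46 mm above the bench, or slowly until about 6 N, brings it fully down
- medium_stand: loose round metal inspection stand, 0.35 to 0.65 kg, foot 60 mm across, body 51 mm across and 30 mm tall, carrying the medium cap on a thin stem; all three stands have the same body and differ only in the cap. Origin: centre of its underside, z up. A dark friction screw sticks out 6 mm from its side
- medium_cap_top (a point): centre of the top of the medium cap, a level steel disc 28 mm across, 6 mm thick, that goes down with its stem. Raised: 59 mm above the bench; fully down: 46 mm, and still 10 mm clear of the stand's body. Under the cap is a rubber sleeve: pressed on past the stem's stop the cap yields 1.5 N per mm from 3.75 N, up to 8 mm, and returns on release
- medium_stem (a joint): how far the stem with the medium cap has been pressed down, m: 0 fully raised, 0.013 fully down; starts between 0 and 0.003. Only friction of about 3 N resists and the cap stays wherever it is left. Pressing the cap to 43-46 mm above the bench, or slowly until about 6 N, brings it fully down
- narrow_stand: loose round metal inspection stand, 0.35 to 0.65 kg, foot 60 mm across, body 51 mm across and 30 mm tall, carrying the narrow cap on a thin stem; all three stands have the same body and differ only in the cap. Origin: centre of its underside, z up. A dark friction screw sticks out 6 mm from its side
- narrow_cap_top (a point): centre of the top of the narrow cap, a level steel disc 16 mm across, 6 mm thick, that goes down with its stem. Raised: 59 mm above the bench; fully down: 46 mm, and still 10 mm clear of the stand's body. Under the cap is a rubber sleeve: pressed on past the stem's stop the cap yields 1.5 N per mm from 3.75 N, up to 8 mm, and returns on release
- narrow_stem (a joint): how far the stem with the narrow cap has been pressed down, m: 0 fully raised, 0.013 fully down; starts between 0 and 0.003. Only friction of about 3 N resists and the cap stays wherever it is left. Pressing the cap to 43-46 mm above the bench, or slowly until about 6 N, brings it fully down
- club_head_1: black golf club head standing on its sole, 70x119x50 mm, to the right behind the stands; origin under its centre; bystander
- club_head_3: black golf club head standing on its sole, 70x119x50 mm, to the left behind the stands; origin under its centre; bystander
- gauge_pin: pin gauge lying flat, 64 mm long, 12 mm thick, origin under its centre; bystander
- rubber_block: small pale eraser-like block, 30x50x18 mm, origin under its centre; bystander
- ferrule_1: small black tapered ring standing on end, 15 mm across, 24 mm tall, origin under its centre; bystander
- steel_weight: brass test weight with a knob on top, 40 mm across, 36 mm tall, origin under its centre; it looks round and low like a stand but has no plunger; bystander
Not all that is in view belongs to the job. Leave any green look-alike of the narrow_stand alone.

How it is judged (in metres and radians):
On the way, in this order (a step that is already met when the one before it is completed fails the run):
1. the wide cap is pressed down, the later ones still up (value of joint wide_stem above 0.011 m and value of joint each of medium_stem, narrow_stem below 0.006 m), for 0.1 s.
2. the medium cap is pressed down, the later ones still up (value of joint medium_stem above 0.011 m and value of joint narrow_stem below 0.006 m), for 0.1 s.
3. the narrow cap is pressed down (value of joint narrow_stem above 0.011 m), for 0.1 s.
At the end, for the whole second after the job is handed in: All three caps are pressed down by at least 11 of their 13 mm and at rest; every stand stands flat (within 0.05 rad) within 20 mm of where it began; each bystander lies within 15 mm of where it was (value of joint each of wide_stem, medium_stem, narrow_stem above 0.011 m and distance of each of wide_stand, medium_stand, narrow_stand from where it was at the start of the episode below 0.02 m and angle between each of wide_stand, medium_stand, narrow_stand's own z axis and vertical below 0.05 rad and height (world z) of each of wide_stand, medium_stand, narrow_stand below 0.004 m and linear speed of each of wide_stand, medium_stand, narrow_stand below 0.01 m/s and velocity of joint each of wide_stem, medium_stem, narrow_stem below 0.005 m/s and distance of each of club_head_1, club_head_3, gauge_pin, rubber_block, ferrule_1, steel_weight from where it was at the start of the episode below 0.015 m); the robot touches nothing.
It fails at once if a cap is pressed before the wider ones are down ((value of joint medium_stem above 0.006 m and value of joint wide_stem below 0.011 m) or (value of joint narrow_stem above 0.006 m and value of joint medium_stem below 0.011 m) or (value of joint narrow_stem above 0.006 m and value of joint wide_stem below 0.011 m)).
It fails at once if a stand or its cap is pushed with more than 20 N (contact force between the fingers and wide_stand above 20 N or contact force between the fingers and medium_stand above 20 N or contact force between the fingers and narrow_stand above 20 N).
It fails at once if a stand is lifted, tipped (over 0.15 rad) or shoved more than 20 mm ((height (world z) of wide_stand above 0.006 m or angle between wide_stand's own z axis and vertical above 0.15 rad or distance of wide_stand from where it was at the start of the episode above 0.02 m) or (height (world z) of medium_stand above 0.006 m or angle between medium_stand's own z axis and vertical above 0.15 rad or distance of medium_stand from where it was at the start of the episode above 0.02 m) or (height (world z) of narrow_stand above 0.006 m or angle between narrow_stand's own z axis and vertical above 0.15 rad or distance of narrow_stand from where it was at the start of the episode above 0.02 m)).
It fails at once if a bystander is moved by more than 15 mm (distance of any of club_head_1, club_head_3, gauge_pin, rubber_block, ferrule_1, steel_weight from where it was at the start of the episode above 0.015 m).
It fails at once if a stand is pressed with something other than the fingers (contact force between the arm and wide_stand above 2 N or contact force between the arm and medium_stand above 2 N or contact force between the arm and narrow_stand above 2 N).
It also fails if it takes over 48 s, if anything falls off the work surface, if the arm or the gripper's body presses on something with over 40 N, if the wrist force passes 120 N, or if a joint passes its speed limit or range.

## Working session

There is one attempt and no reset: what is moved stays moved. The work goes in short steps, Python scripts to look and compute and a tool call to move; the robot and the scene stay as the last step left them, time stands still between calls to the robot, and variables do not carry over. Pictures are saved under pics/ and viewed, at most 10 in all, crops included, and the job is handed in when it is done.

Besides the shell and the picture viewer there is one more tool, called as name([rows], argument=value, ...), one row to a line, values as JSON. drive_tool: Moves the arm, as the interface text tells. Its arguments: {"type":"object","properties":{"rows":{"type":"array"},"newtons":{"type":"number"}},"required":["rows"]}

```bash
mkdir -p pics
cat > h.py <<'E'
import numpy as np, cv2
from plant import sensors, cams, r
from scipy.spatial.transform import Rotation as R
def save(n,f):
    c=cams.capture(n); cv2.imwrite(f,c['pixels'][:,:,::-1]); return c
E
python3 - <<'E'
from h import *
import pickle
for n in ('top','scene'):
    c=save(n,f'pics/{n}0.png'); pickle.dump(c,open(n+'.pkl','wb'))
    print(n,c['intrinsics'],c['eye'],c['orientation'],[k for k in c])
s=sensors.get_state();print(s,r.tip_reach)
E
```

```text
top [[467.89439843   0.         322.38370002]
 [  0.         467.89439843 238.25132817]
 [  0.           0.           1.        ]] [ 0.33974104 -0.05822631  1.09661727] [ 11.22701385  -0.9537633  -89.12659452] ['pixels', 'intrinsics', 'eye', 'orientation']
scene [[524.8554033    0.         326.7855974 ]
 [  0.         524.8554033  239.92087883]
 [  0.           0.           1.        ]] [-0.21480611  0.34291775  0.43029127] [  67.20800667   -0.77010369 -116.69405443] ['pixels', 'intrinsics', 'eye', 'orientation']
{'time_s': 0.1, 'joints': array([ 9.22509609e+01,  2.05865591e+01,  6.38463378e-01, -1.85497311e-02,
       -7.01354366e+01, -1.65075259e+01]), 'qd': array([ 0.093648  , -0.12402534,  0.17699094,  0.021943  , -0.04860999,
       -0.07212685]), 'joint_torque': array([-7.21277502e-04, -5.84165990e+01,  2.93749666e+01,  7.01529086e+00,
        1.01808840e-02, -4.46981801e-05]), 'tcp_pos': array([0.1661396 , 0.65380604, 0.24471826]), 'eef_rot': array([ 1.79914955e+02, -7.01717172e-03, -1.42628757e+01]), 'contact_force': array([-0.4408899 ,  0.52892568, -0.17892972]), 'moment': array([-0.01040667, -0.00066825, -0.00300126]), 'gripper_force': 0.0, 'gripper_width': 0.08765163822617716} 0.019
```

View pics/top0.png

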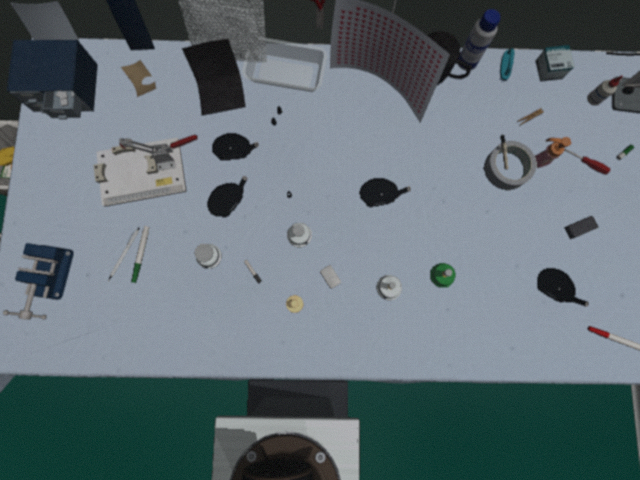

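View pics/scene0.png

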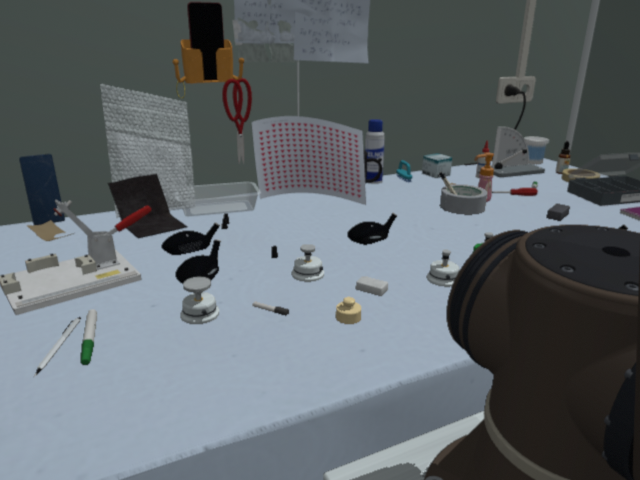

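The top view shows these candidates:
- Wide stand: (207,255).
- Medium stand: (299,234).
- Narrow stand: (389,287).
- Green look-alike, to be left alone: (443,274).
- Brass weight, no plunger: (294,304).

I'll check the choice in one close crop.

Run:
```python
import cv2,numpy as np
im=cv2.imread('pics/top0.png')
t=[cv2.resize(im[y-25:y+25,x-25:x+25],(400,300) if 0 else (300,300),interpolation=cv2.INTER_CUBIC) for x,y in((207,255),(299,234),(389,287),(443,274))]
cv2.imwrite('pics/crop.png',np.vstack([np.hstack(t[:2]),np.hstack(t[2:])]))
```

```text
(no output)
```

View pics/crop.png

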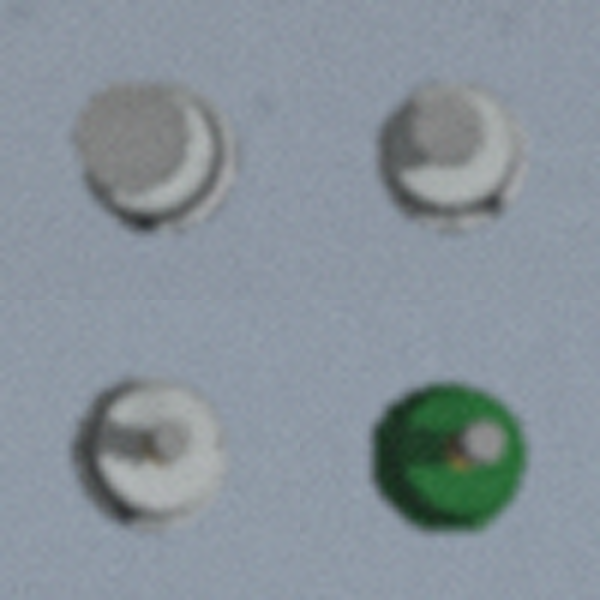

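The crop confirms it. Cap centres in the full picture are wide (204.2,253), medium (298.3,229.8) and narrow (392.5,284.8). The green one is the look-alike.

```bash
cat >> h.py <<'E'
def ray(c,px,z,eye=None,Rm=None):
    K=c['intrinsics']; d=np.linalg.inv(K)@[px[0],px[1],1]; d=d*[1,-1,-1]
    if Rm is None: Rm=R.from_euler('xyz',c['orientation'],degrees=True).as_matrix(); eye=np.array(c['eye'])
    d=Rm@d; return eye+d*(z-eye[2])/d[2]
def wristcam(c,s):
    T=np.eye(4);T[:3,:3]=R.from_euler('xyz',s['eef_rot'],degrees=True).as_matrix();T[:3,3]=s['tcp_pos']
    T=T@c['T_tool_cam'];return T[:3,3],T[:3,:3]
E
python3 - <<'E'
from h import *
import pickle
c=pickle.load(open('top.pkl','rb'))
for n,p in dict(w=(203.9,252.7),m=(298,229.5),n=(392.2,284.5),green=(446,272)).items(): 
    q=ray(c,p,.058);print(n,q.round(4),np.hypot(q[0],q[1]))
for p in((207,255),(299,234),(389,287),(443,274),(294,304),(330,276)): print(p,ray(c,p,0).round(3))
s=sensors.get_state();M=R.from_euler('xyz',s['eef_rot'],degrees=True).as_matrix()
print(M.round(3)); w=cams.capture('wrist');print(w['T_tool_cam'].round(3),w['intrinsics'].round(1))
for p in ((203.9,252.7),(298,229.5),(392.2,284.5)): print((M.T@(ray(c,p,.058)-s['tcp_pos'])).round(3))
E
```

```text
w [0.5083 0.1925 0.058 ] 0.5434956843811948
m [ 0.5654 -0.0167  0.058 ] 0.5656394218675753
n [ 0.4441 -0.2293  0.058 ] 0.4998507538165992
green [ 0.4742 -0.3506  0.058 ] 0.5897381026896287
(207, 255) [0.512 0.199 0.   ]
(299, 234) [ 0.567 -0.017  0.   ]
(389, 287) [ 0.444 -0.231  0.   ]
(443, 274) [ 0.477 -0.36   0.   ]
(294, 304) [ 0.401 -0.01   0.   ]
(330, 276) [ 0.467 -0.092  0.   ]
[[ 0.969 -0.246 -0.   ]
 [-0.246 -0.969 -0.001]
 [ 0.     0.001 -1.   ]]
[[ 0.002  0.964  0.267  0.071]
 [ 1.    -0.002 -0.001 -0.001]
 [-0.     0.267 -0.964 -0.14 ]
 [ 0.     0.     0.     1.   ]] [[424.5   0.  318.5]
 [  0.  424.5 237.2]
 [  0.    0.    1. ]]
[0.445 0.362 0.187]
[0.552 0.551 0.188]
[0.487 0.787 0.188]
```

drive_tool([
  {"x": 0.045, "y": 0.036, "z": 0, "fingers": -1},
  {"x": 0.09, "y": 0.073, "z": 0, "fingers": -1},
  {"x": 0.135, "y": 0.11, "z": 0, "fingers": -1},
  {"x": 0.18, "y": 0.147, "z": 0, "fingers": -1},
  {"x": 0.225, "y": 0.183, "z": 0, "fingers": -1},
  {"x": 0.27, "y": 0.22, "z": 0, "fingers": -1},
  {"x": 0.315, "y": 0.256, "z": 0, "fingers": -1},
  {"x": 0.36, "y": 0.293, "z": 0, "fingers": -1},
  {"x": 0.405, "y": 0.33, "z": 0, "fingers": -1},
  {"x": 0.445, "y": 0.362, "z": 0, "fingers": -1},
])

```text
invalid input
```

drive_tool([
  {"z": 0, "fingers": -1},
  {"z": 0, "fingers": -1},
  {"z": 0.03, "fingers": -1},
  {"z": 0.06, "fingers": -1},
  {"z": 0.09, "fingers": -1},
  {"z": 0.09, "fingers": -1},
  {"z": 0.09, "fingers": -1},
])

```text
invalid input
```

```bash
cat > w.py <<'E'
from h import *; import sys,pickle
s=sensors.get_state();c=save('wrist','pics/%s.png'%sys.argv[1]);pickle.dump((c,s),open(sys.argv[1]+'.pkl','wb'))
e,M=wristcam(c,s);print(s['time_s'],s['tcp_pos'].round(4),s['eef_rot'].round(2),s['gripper_width'],s['contact_force'].round(2))
# projected tip point on cap plane
for z in (.058,): 
    p=M.T@(np.array([*s['tcp_pos'][:2],z])-e);q=c['intrinsics']@(p*[1,-1,-1]);print((q/q[2])[:2].round(1))
E
python3 w.py w1
```

```text
0.15 [0.1662 0.6539 0.2448] [ 1.7993e+02 -1.0000e-02 -1.4260e+01] 0.08745598525879837 [-0.01 -0.27 -0.26]
[319.6 214. ]
```

View pics/w1.png

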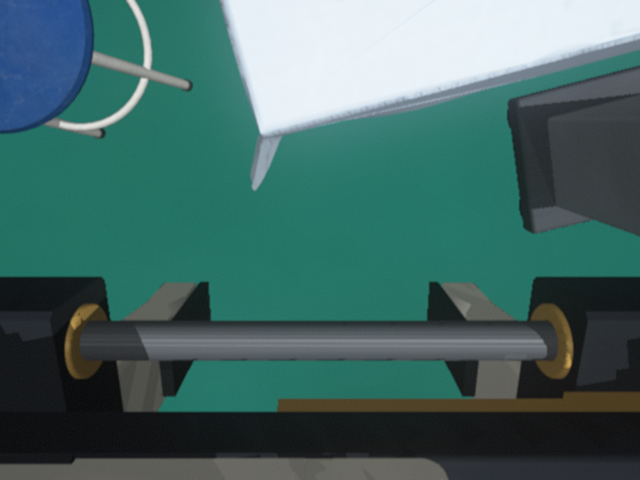

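The wrist picture shows only the floor, the bench corner and the open fingers. The moves were refused, so the arm hasn't moved. I'll try again with all five fields and the grip force.

drive_tool([
  {"x": 0.045, "y": 0.036, "z": 0, "spin": 0, "fingers": -1},
  {"x": 0.09, "y": 0.073, "z": 0, "spin": 0, "fingers": -1},
  {"x": 0.135, "y": 0.11, "z": 0, "spin": 0, "fingers": -1},
  {"x": 0.18, "y": 0.147, "z": 0, "spin": 0, "fingers": -1},
  {"x": 0.225, "y": 0.183, "z": 0, "spin": 0, "fingers": -1},
  {"x": 0.27, "y": 0.22, "z": 0, "spin": 0, "fingers": -1},
  {"x": 0.315, "y": 0.256, "z": 0, "spin": 0, "fingers": -1},
  {"x": 0.36, "y": 0.293, "z": 0, "spin": 0, "fingers": -1},
  {"x": 0.405, "y": 0.33, "z": 0, "spin": 0, "fingers": -1},
  {"x": 0.445, "y": 0.362, "z": 0, "spin": 0, "fingers": -1},
], newtons=10)

```text
time_s: 1.45
tcp_pos: [0.5093, 0.1919, 0.2457]
eef_rot: [-180.0, -0.0, -14.3]
contact_force: [-0.1, 1.4, 0.3]
gripper_width: 0.0006
gripper_force: 0.0
```

drive_tool([
  {"x": 0, "y": 0, "z": 0.03, "spin": 0, "fingers": -1},
  {"x": 0, "y": 0, "z": 0.06, "spin": 0, "fingers": -1},
  {"x": 0, "y": 0, "z": 0.09, "spin": 0, "fingers": -1},
  {"x": 0, "y": 0, "z": 0.09, "spin": 0, "fingers": -1},
  {"x": 0, "y": 0, "z": 0.09, "spin": 0, "fingers": -1},
  {"x": 0, "y": 0, "z": 0.09, "spin": 0, "fingers": -1},
], newtons=10)

```text
time_s: 2.2
tcp_pos: [0.5091, 0.1943, 0.157]
eef_rot: [-179.9, -0.1, -14.2]
contact_force: [-0.1, 0.1, 1.0]
gripper_width: 0.0008
gripper_force: 0.0
```

```bash
python3 w.py w2
```

```text
2.2 [0.5091 0.1943 0.157 ] [-1.799e+02 -9.000e-02 -1.424e+01] 0.0007634108997106313 [-0.13  0.13  1.05]
[320.7 246.2]
```

View pics/w2.png

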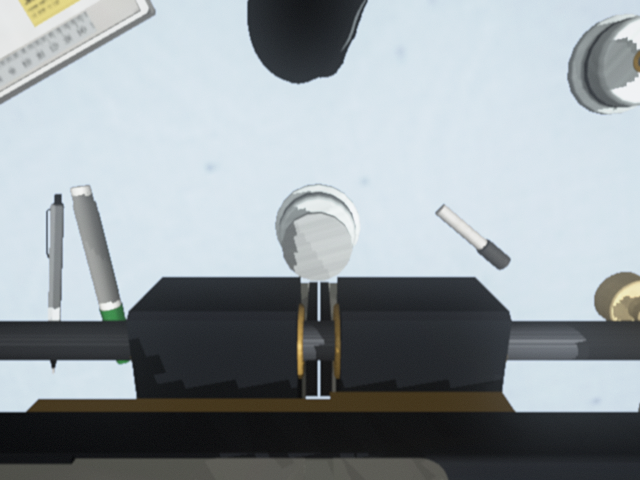

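The wide cap centre is at (319,244), and the TCP axis meets the cap plane at (320.7,246.2). That is within about 1 mm, so I'll go down.

drive_tool([
  {"x": 0.001, "y": 0, "z": 0.025, "spin": 0, "fingers": -1},
  {"x": 0.001, "y": 0, "z": 0.05, "spin": 0, "fingers": -1},
  {"x": 0.001, "y": 0, "z": 0.065, "spin": 0, "fingers": -1},
  {"x": 0.001, "y": 0, "z": 0.073, "spin": 0, "fingers": -1},
  {"x": 0.001, "y": 0, "z": 0.073, "spin": 0, "fingers": -1},
  {"x": 0.001, "y": 0, "z": 0.073, "spin": 0, "fingers": -1},
], newtons=10)

```text
time_s: 3.0
tcp_pos: [0.5098, 0.1939, 0.0833]
eef_rot: [-180.0, -0.0, -14.2]
contact_force: [-0.0, -0.3, -0.3]
gripper_width: 0.0006
gripper_force: 0.0
```

drive_tool([
  {"x": 0, "y": 0, "z": 0.003, "spin": 0, "fingers": -1},
  {"x": 0, "y": 0, "z": 0.006, "spin": 0, "fingers": -1},
  {"x": 0, "y": 0, "z": 0.008, "spin": 0, "fingers": -1},
  {"x": 0, "y": 0, "z": 0.01, "spin": 0, "fingers": -1},
  {"x": 0, "y": 0, "z": 0.012, "spin": 0, "fingers": -1},
  {"x": 0, "y": 0, "z": 0.014, "spin": 0, "fingers": -1},
  {"x": 0, "y": 0, "z": 0.016, "spin": 0, "fingers": -1},
  {"x": 0, "y": 0, "z": 0.017, "spin": 0, "fingers": -1},
  {"x": 0, "y": 0, "z": 0.018, "spin": 0, "fingers": -1},
  {"x": 0, "y": 0, "z": 0.018, "spin": 0, "fingers": -1},
], newtons=10)

```text
time_s: 4.25
tcp_pos: [0.5095, 0.1937, 0.0647]
eef_rot: [-180.0, -0.0, -14.3]
contact_force: [0.3, 0.9, 4.5]
gripper_width: 0.0002
gripper_force: 2.2
```

drive_tool([
  {"x": 0, "y": 0, "z": 0.001, "spin": 0, "fingers": -1},
  {"x": 0, "y": 0, "z": 0.002, "spin": 0, "fingers": -1},
  {"x": 0, "y": 0, "z": 0.002, "spin": 0, "fingers": -1},
  {"x": 0, "y": 0, "z": 0.002, "spin": 0, "fingers": -1},
], newtons=10)

```text
time_s: 4.75
tcp_pos: [0.5096, 0.1937, 0.063]
eef_rot: [-180.0, -0.0, -14.2]
contact_force: [-0.8, 1.0, 6.7]
gripper_width: 0.0003
gripper_force: 3.5
```

Force is rising at the sleeve's rate, so the wide cap is down. I'll rise and go over the medium one.

drive_tool([
  {"x": 0, "y": 0, "z": -0.01, "spin": 0, "fingers": -1},
  {"x": 0, "y": 0, "z": -0.045, "spin": 0, "fingers": -1},
  {"x": 0, "y": 0, "z": -0.094, "spin": 0, "fingers": -1},
  {"x": 0.026, "y": 0.047, "z": -0.094, "spin": 0, "fingers": -1},
  {"x": 0.052, "y": 0.095, "z": -0.094, "spin": 0, "fingers": -1},
  {"x": 0.078, "y": 0.142, "z": -0.094, "spin": 0, "fingers": -1},
  {"x": 0.106, "y": 0.19, "z": -0.094, "spin": 0, "fingers": -1},
  {"x": 0.106, "y": 0.19, "z": -0.094, "spin": 0, "fingers": -1},
  {"x": 0.106, "y": 0.19, "z": -0.094, "spin": 0, "fingers": -1},
  {"x": 0.106, "y": 0.19, "z": -0.094, "spin": 0, "fingers": -1},
], newtons=10)

```text
time_s: 6.0
tcp_pos: [0.5649, -0.0159, 0.1566]
eef_rot: [180.0, 0.0, -14.2]
contact_force: [-0.4, 0.1, -0.1]
gripper_width: 0.0005
gripper_force: 0.0
```

```bash
python3 w.py w3
```

```text
6.0 [ 0.5649 -0.0159  0.1566] [ 1.80e+02  3.00e-02 -1.42e+01] 0.0004640772035321858 [-0.41  0.13 -0.12]
[320.3 246.1]
```

View pics/w3.png

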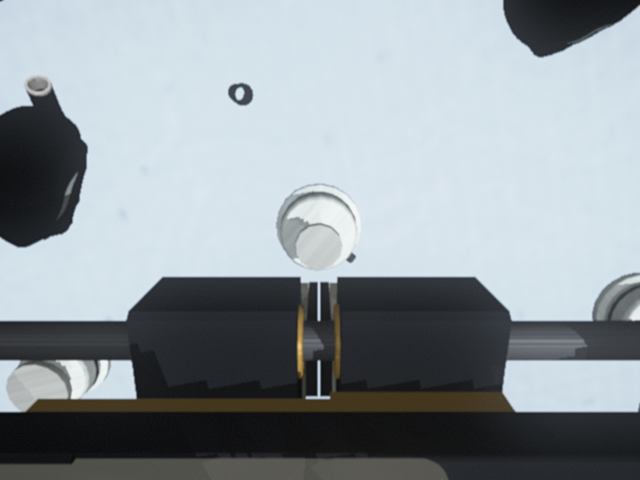

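The medium cap is at (320,246), with the TCP axis predicted at (320.3,246.1), so it is centred. I'll press it.

drive_tool([
  {"x": 0, "y": 0, "z": 0.025, "spin": 0, "fingers": -1},
  {"x": 0, "y": 0, "z": 0.05, "spin": 0, "fingers": -1},
  {"x": 0, "y": 0, "z": 0.065, "spin": 0, "fingers": -1},
  {"x": 0, "y": 0, "z": 0.073, "spin": 0, "fingers": -1},
  {"x": 0, "y": 0, "z": 0.073, "spin": 0, "fingers": -1},
  {"x": 0, "y": 0, "z": 0.073, "spin": 0, "fingers": -1},
], newtons=10)

```text
time_s: 6.8
tcp_pos: [0.5658, -0.0166, 0.0843]
eef_rot: [-180.0, -0.1, -14.2]
contact_force: [0.2, -0.5, 0.1]
gripper_width: 0.0006
gripper_force: 0.0
```

drive_tool([
  {"x": 0, "y": 0, "z": 0.003, "spin": 0, "fingers": -1},
  {"x": 0, "y": 0, "z": 0.006, "spin": 0, "fingers": -1},
  {"x": 0, "y": 0, "z": 0.009, "spin": 0, "fingers": -1},
  {"x": 0, "y": 0, "z": 0.012, "spin": 0, "fingers": -1},
  {"x": 0, "y": 0, "z": 0.014, "spin": 0, "fingers": -1},
  {"x": 0, "y": 0, "z": 0.016, "spin": 0, "fingers": -1},
  {"x": 0, "y": 0, "z": 0.018, "spin": 0, "fingers": -1},
  {"x": 0, "y": 0, "z": 0.02, "spin": 0, "fingers": -1},
  {"x": 0, "y": 0, "z": 0.02, "spin": 0, "fingers": -1},
  {"x": 0, "y": 0, "z": 0.02, "spin": 0, "fingers": -1},
], newtons=10)

```text
time_s: 8.05
tcp_pos: [0.5654, -0.0167, 0.0638]
eef_rot: [-180.0, -0.0, -14.2]
contact_force: [-0.7, -0.8, 6.2]
gripper_width: 0.0008
gripper_force: 2.9
```

drive_tool([
  {"x": 0, "y": 0, "z": -0.01, "spin": 0, "fingers": -1},
  {"x": 0, "y": 0, "z": -0.045, "spin": 0, "fingers": -1},
  {"x": 0, "y": 0, "z": -0.093, "spin": 0, "fingers": -1},
  {"x": -0.013, "y": 0.047, "z": -0.093, "spin": 0, "fingers": -1},
  {"x": -0.026, "y": 0.094, "z": -0.093, "spin": 0, "fingers": -1},
  {"x": -0.039, "y": 0.142, "z": -0.093, "spin": 0, "fingers": -1},
  {"x": -0.052, "y": 0.189, "z": -0.093, "spin": 0, "fingers": -1},
  {"x": -0.065, "y": 0.236, "z": -0.093, "spin": 0, "fingers": -1},
  {"x": -0.065, "y": 0.236, "z": -0.093, "spin": 0, "fingers": -1},
  {"x": -0.065, "y": 0.236, "z": -0.093, "spin": 0, "fingers": -1},
], newtons=10)

```text
time_s: 9.3
tcp_pos: [0.4442, -0.2295, 0.1568]
eef_rot: [-180.0, -0.0, -14.3]
contact_force: [-0.0, 0.2, -0.9]
gripper_width: 0.0004
gripper_force: 0.0
```

```bash
python3 w.py w4
```

```text
9.3 [ 0.4442 -0.2295  0.1568] [-1.7999e+02 -2.0000e-02 -1.4310e+01] 0.00039641082421567806 [-0.02  0.22 -0.91]
[320.4 246.1]
```

View pics/w4.png

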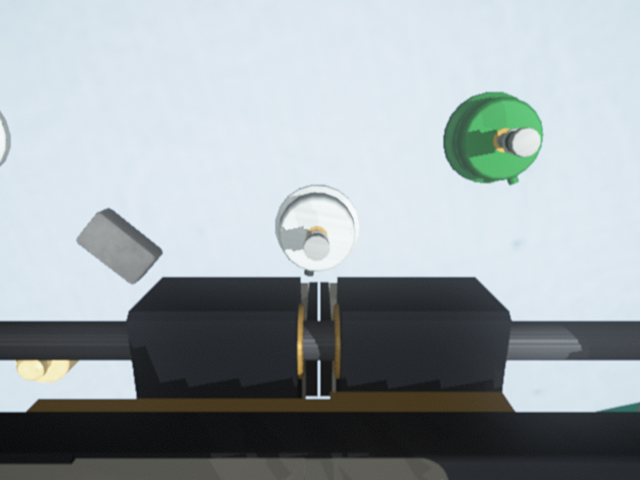

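The narrow cap is at (317,245) and the green look-alike is at (497,138), well clear. I'll shift y by about −1 mm and press.

drive_tool([
  {"x": 0, "y": -0.001, "z": 0.025, "spin": 0, "fingers": -1},
  {"x": 0, "y": -0.001, "z": 0.05, "spin": 0, "fingers": -1},
  {"x": 0, "y": -0.001, "z": 0.065, "spin": 0, "fingers": -1},
  {"x": 0, "y": -0.001, "z": 0.073, "spin": 0, "fingers": -1},
  {"x": 0, "y": -0.001, "z": 0.073, "spin": 0, "fingers": -1},
  {"x": 0, "y": -0.001, "z": 0.073, "spin": 0, "fingers": -1},
], newtons=10)

```text
time_s: 10.1
tcp_pos: [0.445, -0.2285, 0.0842]
eef_rot: [-180.0, -0.1, -14.2]
contact_force: [-0.5, 0.2, -0.0]
gripper_width: 0.0005
gripper_force: 0.0
```

drive_tool([
  {"x": 0, "y": 0, "z": 0.003, "spin": 0, "fingers": -1},
  {"x": 0, "y": 0, "z": 0.006, "spin": 0, "fingers": -1},
  {"x": 0, "y": 0, "z": 0.009, "spin": 0, "fingers": -1},
  {"x": 0, "y": 0, "z": 0.012, "spin": 0, "fingers": -1},
  {"x": 0, "y": 0, "z": 0.014, "spin": 0, "fingers": -1},
  {"x": 0, "y": 0, "z": 0.016, "spin": 0, "fingers": -1},
  {"x": 0, "y": 0, "z": 0.018, "spin": 0, "fingers": -1},
  {"x": 0, "y": 0, "z": 0.02, "spin": 0, "fingers": -1},
  {"x": 0, "y": 0, "z": 0.02, "spin": 0, "fingers": -1},
  {"x": 0, "y": 0, "z": 0.02, "spin": 0, "fingers": -1},
], newtons=10)

```text
time_s: 11.35
tcp_pos: [0.4446, -0.2286, 0.0638]
eef_rot: [180.0, -0.0, -14.2]
contact_force: [0.3, -0.4, 5.5]
gripper_width: 0.0004
gripper_force: 2.9
```

drive_tool([
  {"x": 0, "y": 0, "z": -0.01, "spin": 0, "fingers": -1},
  {"x": 0, "y": 0, "z": -0.045, "spin": 0, "fingers": -1},
  {"x": 0, "y": 0, "z": -0.1, "spin": 0, "fingers": -1},
  {"x": 0, "y": 0, "z": -0.15, "spin": 0, "fingers": -1},
  {"x": 0, "y": 0, "z": -0.18, "spin": 0, "fingers": -1},
  {"x": 0, "y": 0, "z": -0.18, "spin": 0, "fingers": -1},
  {"x": 0, "y": 0, "z": -0.18, "spin": 0, "fingers": -1},
  {"x": 0, "y": 0, "z": -0.18, "spin": 0, "fingers": -1},
], newtons=10)

```text
time_s: 12.35
tcp_pos: [0.4437, -0.2283, 0.2425]
eef_rot: [180.0, 0.1, -14.3]
contact_force: [-0.6, 0.2, -0.4]
gripper_width: 0.0003
gripper_force: 0.0
```

Run:
```python
from h import *
c=save('scene','pics/scene1.png'); a=cv2.imread('pics/scene0.png');b=cv2.imread('pics/scene1.png')
f=lambda im:np.hstack([cv2.resize(im[y-35:y+35,x-35:x+35],(260,280),interpolation=cv2.INTER_CUBIC) for x,y in((200,300),(308,263),(446,268))])
cv2.imwrite('pics/cmp.png',np.vstack([f(a),f(b)]))
```

```text
(no output)
```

View pics/cmp.png

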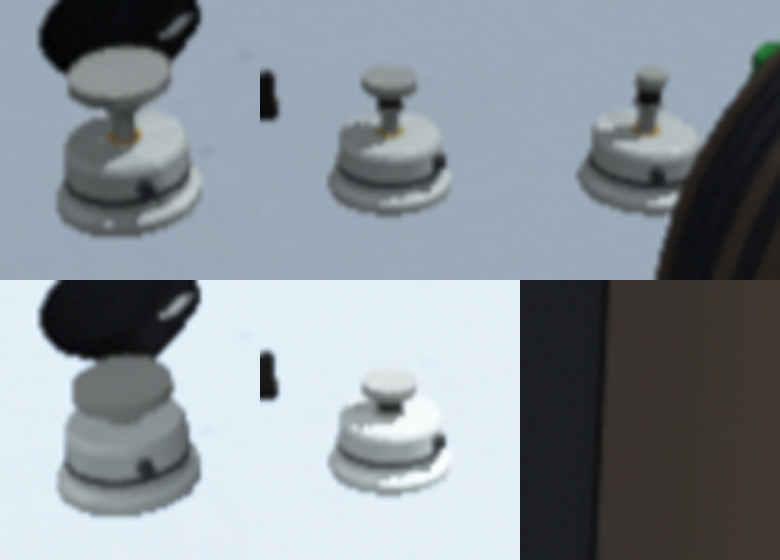

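The wide cap (crop 122,388) and medium cap (crop 390,383) are both down and their stands haven't moved. The arm hides the narrow one, but it ended at the same tip height (44.8 mm, 5.5 N) as the medium. I'll hand in.

```bash
python3 -c "
from plant import r
print(r.close_job())"
```

```text
the job is handed in; nothing more can be done
None
```

I pressed the wide, medium and narrow caps down in that order and handed the job in, with no verdict returned; pictures confirm the first two are down with their stands unmoved, while the arm hid the narrow one, which I judged down by tip height (44.8 mm) and force (5.5 N).

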